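# Set the display tester to mode five by fingertip and run it

### The arm

A 7-joint arm with a two-finger parallel gripper is mounted at the origin on the work surface. World frame = base frame: x ahead of the robot, y to its left, z up, the work surface at z = 0. Lengths are in m, angles in degrees, forces in N, time in s.
With the tool pointing down it reaches from about 0.425 to 0.875 m from the base axis. Payload 4.7 kg.
Tool frame: the origin (TCP) lies at the very end of the fingers, on their centre line; the grasp point (between the pads) lies 19 mm behind it; z points along the fingers, y is the direction in which the jaws open and shut (so a half turn about z gives the same grasp; the last joint's range is limited). The gripper opens to 85 mm and grips with 20 to 120 N. Pads are 22 mm wide; open, the fingers measure 114 mm over their backs; the gripper's body (76 mm by 85 mm) begins 54 mm behind the grasp point. The pads swing forward as they close: fully open they stand 13 mm farther back than shut.
Start: joints at [-67.26, 18.392, -4.016, 83.108, 1.295, 78.541, -3.26], TCP at [0.243, 0.603, 0.231] pointing down, gripper open.
Joint ranges: [-163.93, 163.93], [-17.29, 119.83], [-79.2, 71.16], [3.27, 140.29], [-89.18, 269.18], [5.43, 117.66], [-154.24, 154.24]. Speed limits (degrees/s): [147.25, 147.25, 180, 180, 180, 180, 180].

### API

Orientations are given as [roll, pitch, yaw] about the fixed x, y, z axes, in that order (R = Rz(yaw) Ry(pitch) Rx(roll)).
In Python, from workcell import ctrl gives the robot as it stands.
- The arm moves only by the tool servo_tool, never from a script. Its argument "commands" is a list of rows, each a list of 7 numbers: the shift along the tool's x, y, z as a fraction of full scale, then the turn, a rotation vector about the tool's x, y, z as a fraction of full scale, then the closure, from 0 (fully open) to 1 (shut). In form: [[tx, ty, tz, wx, wy, wz, claw], ...]. A call has 1 to 10 rows; each row shifts and turns the commanded pose from where the row before left it, along the tool's axes as they then stand; what a row does not reach is not made up. Full scale, the value 1, is 2 cm for a shift and 6 degrees for a turn. A row lasts 1/12 s, in which the tool goes at most 41.7 mm and 7.16 degrees, less where a joint would pass 70% of its speed; a pose out of reach is approached as far as the arm can. A call with a number of a shift or a turn outside -1 to 1 is refused whole. A call with a gripper value outside its range is refused whole. The fingers move at their own pace and stop on an object; the grip force is fixed at half the most. Time passes only in rows, so rows that do not move let the fingers close. It gives the time, the measured TCP pose, the force and the opening at its end, in the units of the state.
- ctrl.read_state(): the state, without advancing time (a new reading comes with each control period).
- ctrl.get_image(name): name is "scene" or "top" or "wrist"; returns the picture (420x560x3 uint8, red, green, blue); there is no depth.
- ctrl.calibration(name): a dict with "fov_y" (degrees; the focal length in pixels is half the picture's height over the tangent of half this angle, whatever the lens; pixels are square), "cx", "cy" (the principal point, pixels), "R" (3x3) and "t" (3): a world point X has camera coordinates R X + t; the wrist camera has in their place "hand_eye" (4x4, takes a point from camera to tool coordinates, whose origin is the TCP and whose axes are the flange's). Camera axes: x right, y down, z forward; pixel columns grow to the right and rows downward; lengths in m; the calibration is good to about 2 mm. A picture is of the moment at which its call begins: read the wrist's pose just before it. calibration takes no time and is no camera call.
- ctrl.close_job(): hands the job in, once; it reports no verdict.
The state is a dict: "time": time; "joint_pos": joint angles; "qvel": joint speeds; "joint_torque": joint torques, N m; "tool_pos": TCP position; "tcp_rot": TCP orientation; "wrist_force": force on the tool from outside, world axes, zero at the start; "torque": the same for the moment, N m; "finger_gap": finger opening in m.
Only numpy, scipy, OpenCV 4.12 (cv2) and the standard library are available. Lean on these libraries where they do the work, as an engineer would, in place of code of your own. Each camera call takes 0.05 s, during which the arm holds its last target.

### The job

A phone display lies in the cradle of the bench tester. With a fingertip - pushing, not pinching the knob - turn the tester's mode selector clockwise click by click to mode five, the fifth click after the long off mark, without running past it, then press the round test button right down and let it go. The selector starts at off or at one of the first three modes; do not touch the display, and leave the tools and other things on and around the tester where they are.

Things in the scene. Friction and masses are not known exactly. Their poses are not given: they have to be found in the camera images.
- tester: Display tester: flat aluminium box, light grey deck, 200 (x) x 320 (y) x 52 mm high, fixed to the desk. Origin: centre of its underside, on the desk. Own x: away from the operator; own y: to the operator's left; deck at z = 52 mm. On the deck: display cradle in the left half, selector at (0, -75) mm, button at (-68, -128) mm, loose pick between cradle and selector, loose suction cup at the front.
- selector (a joint): Mode selector's angle, rad: 0 at off, growing clockwise seen from above, 0.5236 (30 degrees) a click; mode five is at 2.618. Off and modes 1 to 7, stops beyond. A spring ball pulls it into the nearest position; past half-way it snaps into the next by itself. Peak moment 0.08 N m (3 N at 26 mm). The pointer's direction in the tester's x-y plane is 105 degrees minus this angle, from x towards y.
- selector_axis (a point): Centre of the black selector knob's top, on its vertical axis, 33 mm above the deck. Round skirt 46 mm across, its top 10 mm above the deck; across it an upright bar 13 mm thick, from 22 mm behind the axis to 30 mm in front, then a narrower nose (5 mm) to 39 mm. The bar's 8 mm core is 33 mm above the deck, its two flanks end at 30 mm. A white line on top runs to the nose.
- pointer_tip (a point): End of the selector's pointing nose, 39 mm from the turning axis, 20 mm above the deck; turns with the knob.
- bar_side_a: Flat flank of the selector's bar on its counterclockwise side (the one to push for turning clockwise), 48 x 20 mm, 10 to 30 mm above the deck. Origin on the turning axis at deck height, x along the pointer.
- bar_side_b: The opposite flank of the bar, on its clockwise side. Same size and origin as the other flank.
- off_mark (a point): Centre of the off mark, a black printed bar 16 x 5 mm on the deck, 48 mm from the selector's axis. The modes 1 to 7 follow clockwise as black dots 7 mm across, 30 degrees apart at the same distance.
- mode5_mark (a point): Centre of the printed dot of mode five on the deck, 48 mm from the selector's axis.
- test_button_top (a point): Centre of the top of the round push button, 26 mm in diameter, in a steel collar 42 mm across; at rest the top is 22 mm above the deck and 10 mm above the collar. Moves down with the button.
- test_button (a joint): How far the button is pressed: 0 at rest, 0.006 m fully down (about 4 N); springs back by itself.
- display_panel: Loose phone display, black glass slab 150 x 71 x 5 mm, face up in its cradle on the tester's left half. Origin: centre of its underside; x along its length. Not to be touched.
- steel_pick: Loose steel pick, 130 mm long, 8 mm high, lying on the deck between cradle and selector. Origin near its middle, at its underside; x along it.
- suction_cup: Loose black silicone suction cup, 42 mm in diameter, 34 mm high, standing on the deck near the front edge. Origin: centre of its underside.
- screwdriver: Loose screwdriver 160 mm long lying on the desk. Bystander.
- screw_jar: Loose small jar, 44 mm in diameter, 50 mm high, on the desk. Bystander.
- tape_roll: Loose roll of tape, 64 mm in diameter, 18 mm high, on the desk. Bystander.
- tweezers: Loose steel tweezers, about 115 mm long, on the desk. Bystander.

How it is judged:
By the outcome, as a careful person would: the job done as asked, in the order asked, and still so for the second after the job is handed in, with the robot touching nothing.
It also fails if it takes over 61 s, if anything falls off the work surface, if the arm or the gripper's body presses on something with over 40 N, if the wrist force passes 120 N, or if a joint passes its speed limit or range.

## Working session

There is one attempt and no reset: what is moved stays moved. The work goes in short steps, Python scripts to look and compute and a tool call to move; the robot and the scene stay as the last step left them, time stands still between calls to the robot, and variables do not carry over. Pictures are saved under pics/ and viewed, and the job is handed in when it is done.

Besides the shell and the picture viewer there is one more tool, called after "Call:" as name(argument=value, ...), one argument or row to a line, values as JSON. servo_tool: Moves the arm, as the interface text tells. Shift numbers are shares of 2 cm and turn numbers shares of 6 degrees, none past 1 either way. Its arguments: {"type":"object","properties":{"commands":{"type":"array","items":{"type":"array","items":{"type":"number","minimum":-1,"maximum":1}}}},"required":["commands"]}

```bash
mkdir -p pics; ls; python3 - <<'E'
from workcell import ctrl
import cv2
s=ctrl.read_state();print(s)
for n in("scene","top","wrist"):
    c=ctrl.calibration(n);print(n,c)
    cv2.imwrite(f"pics/{n}0.png",ctrl.get_image(n)[:,:,::-1])
E
```

```text
pics
{'time': 0.0, 'joint_pos': array([-67.25954203,  18.43927233,  -4.01197071,  83.17389573,
         1.29520171,  78.54163635,  -3.26035693]), 'qvel': array([-0.0031903 , -0.00068333, -0.03239978, -0.03989465,  0.00437498,
        0.12198239, -0.03128751]), 'joint_torque': array([ 3.33834150e-04, -4.93593514e+01, -3.81870959e-01, -3.14338839e+01,
        1.30400306e-02,  1.13855486e-02,  1.01718152e-05]), 'tool_pos': array([0.24266926, 0.60242637, 0.23022943]), 'tcp_rot': array([-1.79890434e+02,  7.08005959e-03,  1.58065580e+02]), 'wrist_force': array([-0.051604  ,  0.43761668, -1.44578149]), 'torque': array([-0.0332794 , -0.01949677,  0.01904762]), 'finger_gap': 0.0852877759881852}
scene {'fov_y': 53.45429350366591, 'cx': 281.4505176255572, 'cy': 213.15366407283503, 'R': array([[-0.83265926,  0.553765  , -0.00478301],
       [ 0.34286127,  0.50871648, -0.78971748],
       [-0.43488471, -0.65920548, -0.61345206]]), 't': array([ 0.46812394, -0.14905101,  1.34673202])}
top {'fov_y': 53.18440688019318, 'cx': 277.12812719824524, 'cy': 203.78459721512363, 'R': array([[ 0.01874663, -0.99976755,  0.01064921],
       [-0.99435843, -0.01975528, -0.10421635],
       [ 0.1044025 , -0.00863543, -0.99449764]]), 't': array([0.02397824, 0.58687318, 1.06950579])}
wrist {'fov_y': 70.47274012080865, 'cx': 276.40252506411946, 'cy': 211.24002277881698, 'hand_eye': array([[-3.57372819e-04, -9.56140013e-01, -2.92909794e-01,
         7.45621007e-02],
       [ 9.99999344e-01, -6.60447638e-04,  9.35809708e-04,
         5.09851981e-04],
       [-1.08821669e-03, -2.92909268e-01,  9.56139622e-01,
        -1.42716578e-01],
       [ 0.00000000e+00,  0.00000000e+00,  0.00000000e+00,
         1.00000000e+00]])}
```

View pics/top0.png

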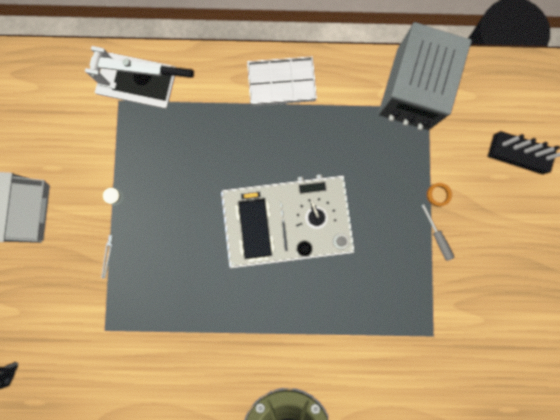

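View pics/scene0.png

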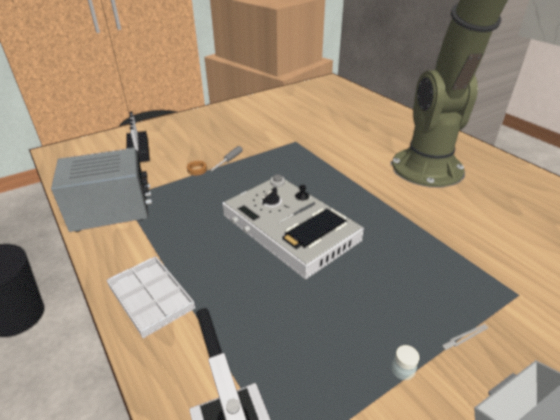

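View pics/wrist0.png

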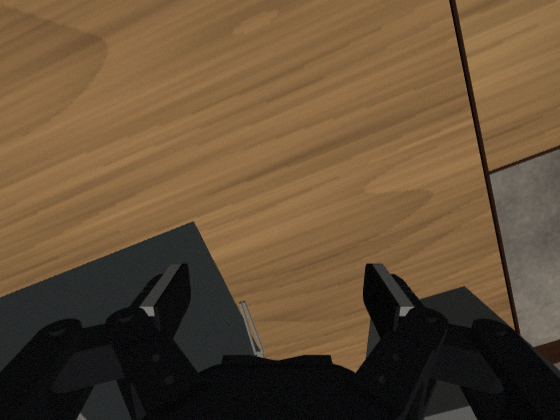

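```bash
cat > h.py <<'E'
import numpy as np,cv2
from workcell import ctrl
from scipy.spatial.transform import Rotation as Ro
def K(c,h=420):
    f=h/2/np.tan(np.radians(c['fov_y'])/2);return f,c['cx'],c['cy']
def ext(n,s=None):
    c=ctrl.calibration(n)
    if n!='wrist':return c,np.array(c['R']),np.array(c['t'])
    T=np.eye(4);T[:3,:3]=Ro.from_euler('xyz',s['tcp_rot'],degrees=True).as_matrix();T[:3,3]=s['tool_pos']
    M=np.linalg.inv(T@np.array(c['hand_eye']));return c,M[:3,:3],M[:3,3]
def back(n,uv,z,s=None):
    c,R,t=ext(n,s);f,cx,cy=K(c)
    d=R.T@np.array([(uv[0]-cx)/f,(uv[1]-cy)/f,1]);o=-R.T@t
    return o+d*(z-o[2])/d[2]
def proj(n,X,s=None):
    c,R,t=ext(n,s);f,cx,cy=K(c);p=np.asarray(X)@R.T+t
    return p[...,:2]/p[...,2:]*f+[cx,cy]
E
python3 - <<'E'
from h import *
im=cv2.imread('pics/top0.png')[165:280,205:370]
cv2.imwrite('pics/top0c.png',cv2.resize(im,None,fx=4.8,fy=4.8,interpolation=cv2.INTER_CUBIC))
im=cv2.imread('pics/scene0.png')[160:280,210:375]
cv2.imwrite('pics/scene0c.png',cv2.resize(im,None,fx=4.8,fy=4.8,interpolation=cv2.INTER_CUBIC))
E
```

```text
(no output)
```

View pics/top0c.png

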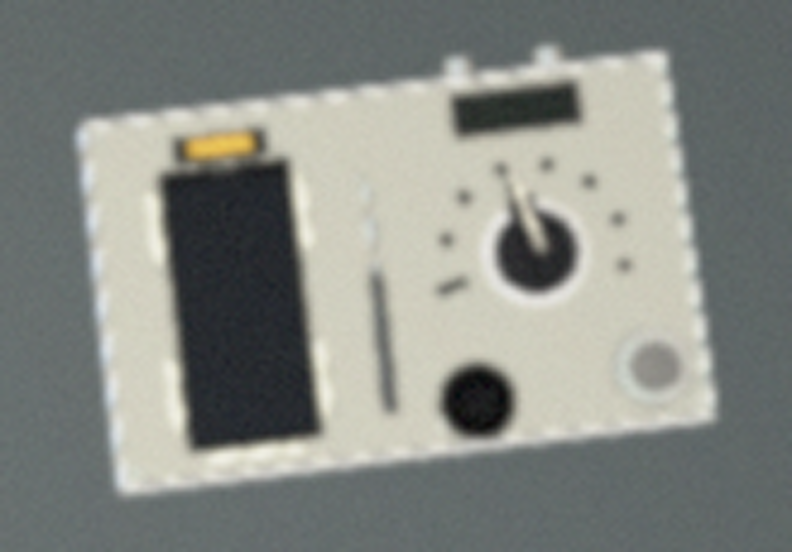

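View pics/scene0c.png

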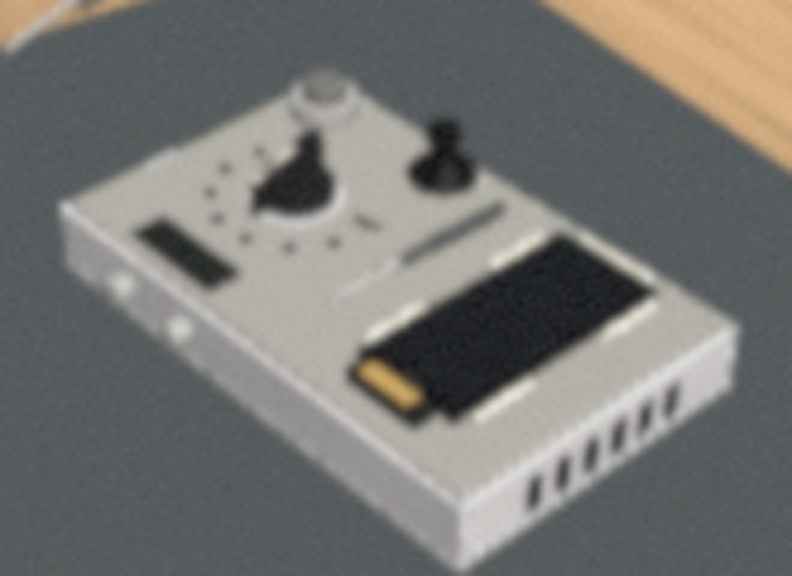

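```bash
python3 - <<'E'
from h import *
px=lambda p:[(p[0]+.5)/4.8-.5+205,(p[1]+.5)/4.8-.5+165]
pts={(.1,.16):(80,122),(.1,-.16):(665,52),(-.1,-.16):(717,420),(-.1,.16):(120,493)}
# marks
for i in range(1,8):
    a=np.radians(105-30*i);pts[(.048*np.cos(a),-.075+.048*np.sin(a))]=[(447,240),(464,197),(501,169),(547,163),(589,181),(618,218),(624,265)][i-1]
L=np.array(list(pts));W=np.array([back('top',px(p),.052)[:2] for p in pts.values()])
Lc=L-L.mean(0);Wc=W-W.mean(0);H=Lc.T@Wc
th=np.arctan2(H[0,1]-H[1,0],H[0,0]+H[1,1]);R=np.array([[np.cos(th),-np.sin(th)],[np.sin(th),np.cos(th)]])
o=W.mean(0)-R@L.mean(0);print(np.degrees(th),o);print(np.round((W-(L@R.T+o))*1000,1))
for nm,p in dict(sel=(0,-.075),but=(-.068,-.128)).items():print(nm,R@p+o,np.linalg.norm(R@p+o))
# check button top, white line
print(back('top',px((655,365)),.074)[:2], [back('top',px(p),.085)[:2] for p in((543,248),(508,175))])
a=back('top',px((543,248)),.085)-back('top',px((508,175)),.085);print(np.degrees(np.arctan2(-a[1],-a[0]))-np.degrees(th))
scene=[proj('scene',np.r_[R@l+o,.052]) for l in L[:4]];print((np.array(scene)-[210,160])*4.8)
print('cup',R.T@(back('top',px((478,400)),.052+.015)[:2]-o))
E
```

```text
8.079489765760853 [0.54102918 0.00906719]
[[-0.7 -1.5]
 [-1.2  1. ]
 [-0.2  1. ]
 [ 0.7 -0.9]
 [-0.2 -0.3]
 [ 0.1  0.1]
 [ 0.2  0. ]
 [ 0.5 -0. ]
 [ 0.5  0.4]
 [ 0.4  0. ]
 [-0.1  0.2]]
sel [ 0.5515702  -0.06518836] 0.5554090413242452
but [ 0.49169414 -0.12721947] 0.5078857390299374
[ 0.4923026 -0.125815 ] [array([ 0.55137696, -0.0657511 ]), array([ 0.58906373, -0.04720904])]
18.117894876734475
[[460.04325498 501.34977657]
 [ 58.26723716 198.11489281]
 [327.56582198  68.2006788 ]
 [738.00427922 316.81868741]]
cup [-0.07399175 -0.03334779]
```

The tester fit gives an origin of (0.541, 0.009) and a yaw of 8.1°, with residuals of about 1 mm. The scene camera agrees. The pointer reads about 15–18° in the tester frame, so the selector is at mode 3 and needs two clicks. I'll travel over with the gripper shut.

Call:
servo_tool(
  commands=[
    [-0.5,-0.43,0,0,0,0,1],
    [-1,-0.87,0,0,0,0,1],
    [-1,-0.87,0,0,0,0,1],
    [-1,-0.87,0,0,0,0,1],
    [-1,-0.87,0,0,0,0,1],
    [-1,-0.87,0,0,0,0,1],
    [-1,-0.87,0,0,0,0,1],
    [-1,-0.87,0,0,0,0,1],
    [-1,-0.87,0,0,0,0,1],
    [-1,-0.87,0,0,0,0,1],
  ],
)

```text
time: 0.98
tool_pos: [0.358, 0.3763, 0.2313]
tcp_rot: [-180.0, 0.0, 158.0]
wrist_force: [0.1, 0.4, 0.1]
finger_gap: -0.0001
```

Call:
servo_tool(
  commands=[
    [-1,-0.87,0,0,0,0,1],
    [-1,-0.87,0,0,0,0,1],
    [-1,-0.87,0,0,0,0,1],
    [-1,-0.87,0,0,0,0,1],
    [-1,-0.87,0,0,0,0,1],
    [-1,-0.87,0,0,0,0,1],
    [-1,-0.87,0,0,0,0,1],
    [-1,-0.87,0,0,0,0,1],
    [-1,-0.87,0,0,0,0,1],
    [-1,-0.87,0,0,0,0,1],
  ],
)

```text
time: 1.82
tool_pos: [0.4778, 0.1403, 0.2313]
tcp_rot: [180.0, -0.0, 158.0]
wrist_force: [1.0, 0.2, 0.2]
finger_gap: 0.0002
```

Call:
servo_tool(
  commands=[
    [-1,-0.87,0,0,0,0,1],
    [-1,-0.87,0,0,0,0,1],
    [-1,-0.87,0,0,0,0,1],
    [-1,-0.87,0,0,0,0,1],
    [-1,-0.87,0,0,0,0,1],
    [-0.9,-0.8,0,0,0,0,1],
    [-0.5,-0.43,0,0,0,0,1],
    [0,0,0,0,0,0,1],
  ],
)

```text
time: 2.48
tool_pos: [0.555, -0.0138, 0.2313]
tcp_rot: [-179.9, 0.1, 157.7]
wrist_force: [-0.1, 0.4, 0.2]
finger_gap: 0.0001
```

Call:
servo_tool(
  commands=[
    [0,0,0.5,0,0,0.8,1],
    [0,0,0.5,0,0,0.8,1],
    [0,0,0.5,0,0,0.8,1],
    [0,0,0.5,0,0,0.8,1],
    [0,0,0.5,0,0,0.8,1],
    [0,0,0.5,0,0,0.8,1],
    [0,0,0.5,0,0,0.8,1],
    [0,0,0.5,0,0,0.8,1],
    [0,0,0.3,0,0,1,1],
    [0,0,0,0,0,0,1],
  ],
)

```text
time: 3.32
tool_pos: [0.553, -0.0078, 0.1437]
tcp_rot: [-179.8, -0.1, 113.6]
wrist_force: [0.1, 0.3, 1.0]
finger_gap: 0.0003
```

```bash
python3 - <<'E'
from h import *
s=ctrl.read_state();print(s)
cv2.imwrite("pics/wrist1.png",ctrl.get_image('wrist')[:,:,::-1])
im=ctrl.get_image('top')[165:280,205:370,::-1]
cv2.imwrite('pics/top1c.png',cv2.resize(im,None,fx=4.8,fy=4.8,interpolation=cv2.INTER_CUBIC))
E
```

```text
{'time': 3.3167, 'joint_pos': array([-30.16597001,  11.05435285,  31.60932483, 104.35647384,
        -6.32256497,  66.51950929,  27.08794254]), 'qvel': array([ 0.35238178, -0.72684945, -0.24828811, -1.69309092,  0.56694792,
        1.02746762,  8.6439137 ]), 'joint_torque': array([ 1.02663192e-01, -3.49063933e+01,  3.56334016e+00, -2.96187401e+01,
       -2.58358911e-02, -1.94392609e-01, -9.83815268e-01]), 'tool_pos': array([ 0.55300572, -0.0078326 ,  0.14372686]), 'tcp_rot': array([-1.79836335e+02, -1.07124263e-01,  1.13574019e+02]), 'wrist_force': array([0.14201003, 0.30363797, 0.96323373]), 'torque': array([ 0.01793141, -0.01328043,  0.01975386]), 'finger_gap': 0.00025205934180123213}
```

View pics/wrist1.png

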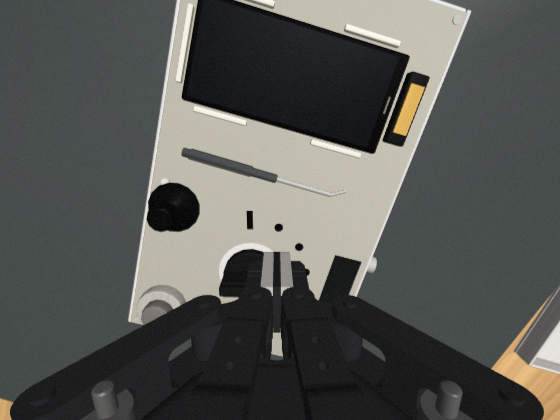

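```bash
cat >> h.py <<'E'
TH=np.radians(8.08);O=np.array([.54103,.00907])
def tw(x,y,z):
    c,s=np.cos(TH),np.sin(TH);return np.array([O[0]+c*x-s*y,O[1]+s*x+c*y,z])
E
python3 - <<'E'
from h import *
s=ctrl.read_state();print(s['tool_pos'],s['tcp_rot'],s['time'])
for i in range(4):
    a=np.radians(105-30*i);print(i,proj('wrist',tw(.048*np.cos(a),-.075+.048*np.sin(a),.052),s).round(1))
print(proj('wrist',tw(.1,-.16,.052),s),proj('wrist',tw(.1,.16,.052),s),proj('wrist',tw(-.1,.16,.052),s))
print(proj('wrist',np.array(s['tool_pos']),s))
E
python3 - <<'E'
import cv2
im=cv2.imread('pics/wrist1.png')[190:340,180:380]
cv2.imwrite('pics/w1c.png',cv2.resize(im,None,fx=4,fy=4,interpolation=cv2.INTER_CUBIC))
E
```

```text
[ 0.55432736 -0.00805057  0.14530839] [-1.79983408e+02 -4.74583968e-02  1.13877106e+02] 3.4167
0 [245.8 218.2]
1 [274.4 225.8]
2 [294.6 245.3]
3 [301.  270.5]
[323.76004981 368.77973339] [470.92823412   9.85000954] [184.12084399 -89.0551188 ]
[275.33139466 267.54035491]
```

View pics/w1c.png

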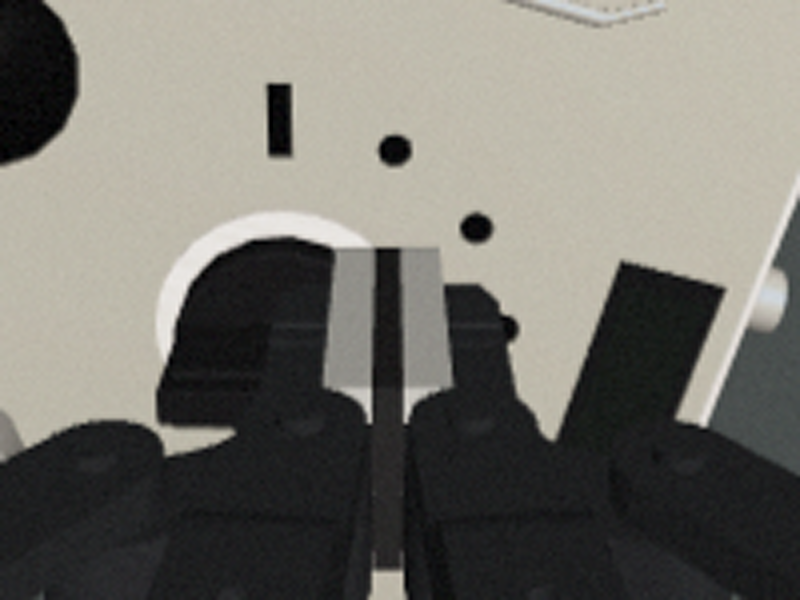

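View pics/top1c.png

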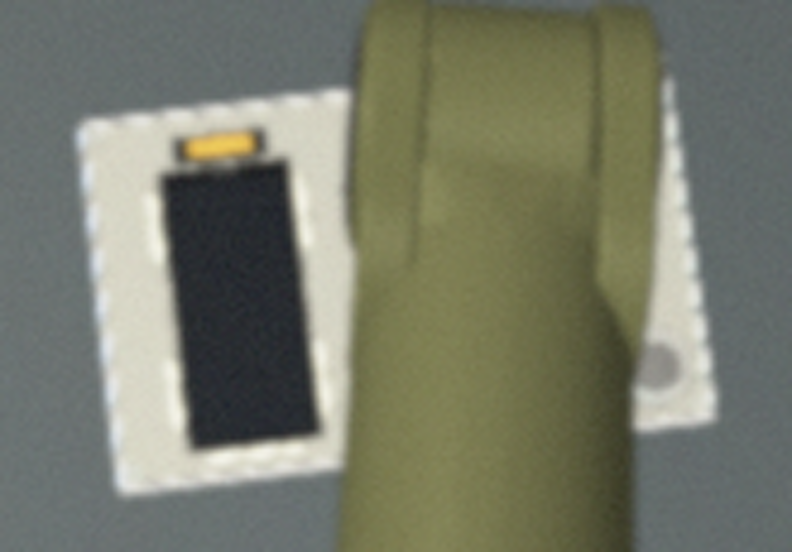

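```bash
python3 - <<'E'
from h import *
s=ctrl.read_state();im=ctrl.get_image('wrist')[:,:,::-1]
cv2.imwrite("pics/wrist2.png",im)
g=cv2.cvtColor(im.copy(),cv2.COLOR_BGR2GRAY)
print(s['tool_pos'],s['tcp_rot'])
for i in range(3):
    a=np.radians(105-30*i);q=proj('wrist',tw(.048*np.cos(a),-.075+.048*np.sin(a),.052),s)
    u,v=q.round().astype(int);p=(g[v-13:v+14,u-13:u+14]<70).astype(float)
    ys,xs=np.nonzero(p);m=np.array([xs.mean()+u-13,ys.mean()+v-13])
    print(i,q.round(1),m.round(1),p.sum(),((back('wrist',m,.052,s)-back('wrist',q,.052,s))*1000).round(1))
E
```

```text
[ 0.55432736 -0.00805057  0.14530839] [-1.79983408e+02 -4.74583968e-02  1.13877106e+02]
0 [245.8 218.2] [247.9 217.3] 93.0 [1.3 1.4 0. ]
1 [274.4 225.8] [276.6 225.5] 46.0 [1.5 1.  0. ]
2 [294.6 245.3] [296.7 245. ] 42.0 [1.5 1.  0. ]
```

The wrist view puts the marks within about 1.5 mm of the top-camera fit. I'll go down beside the counterclockwise flank, then look.

Call:
servo_tool(
  commands=[
    [-0.67,0.04,0,0,0,0.13,1],
    [-0.67,0.04,0,0,0,0,1],
    [0,0,0.6,0,0,0,1],
    [0,0,0.8,0,0,0,1],
    [0,0,0.8,0,0,0,1],
    [0,0,0.7,0,0,0,1],
    [0,0,0.6,0,0,0,1],
    [0,0,0.4,0,0,0,1],
    [0,0,0,0,0,0,1],
    [0,0,0,0,0,0,1],
  ],
)

```text
time: 4.3
tool_pos: [0.5669, -0.0328, 0.0671]
tcp_rot: [-180.0, -0.0, 112.9]
wrist_force: [-0.5, 0.2, 0.4]
finger_gap: 0.0001
```

```bash
python3 - <<'E'
from h import *
s=ctrl.read_state();print(s['tool_pos'],s['tcp_rot'],s['wrist_force'])
im=ctrl.get_image('wrist')[:,:,::-1]
cv2.imwrite("pics/wrist3.png",im)
im=ctrl.get_image('scene')[160:280,210:375,::-1]
cv2.imwrite('pics/scene3c.png',cv2.resize(im,None,fx=4.8,fy=4.8,interpolation=cv2.INTER_CUBIC))
E
```

```text
[ 0.5669234  -0.03277473  0.0670623 ] [-1.79968102e+02 -2.64299309e-03  1.12884803e+02] [-0.5191696   0.22912145  0.36174511]
```

View pics/wrist3.png

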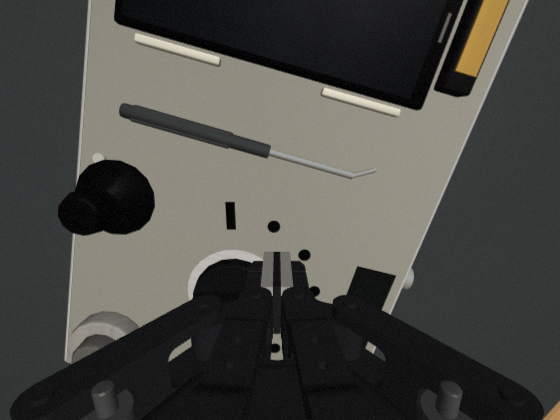

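View pics/scene3c.png

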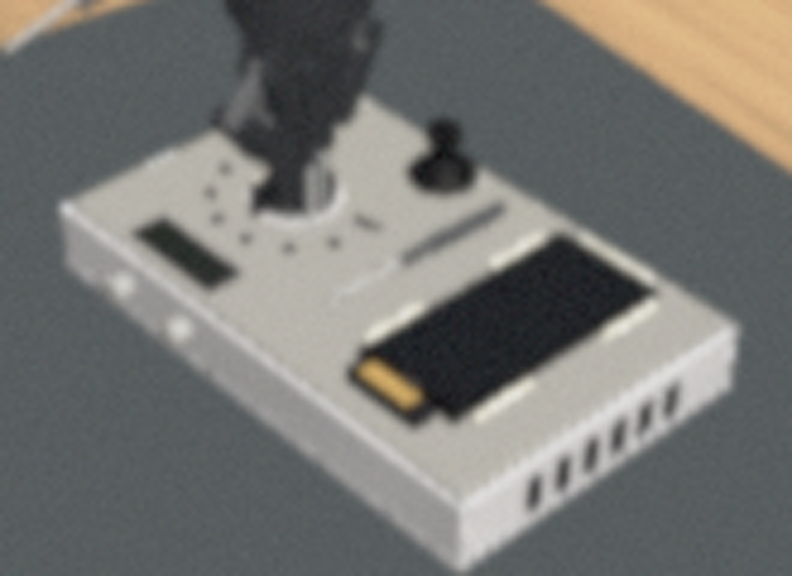

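Call:
servo_tool(
  commands=[
    [-0.1,0,0,0,0,0,1],
    [-0.1,0,0,0,0,0,1],
    [-0.05,0,0,0,0,0,1],
    [0,0,0,0,0,0,1],
  ],
)

```text
time: 4.73
tool_pos: [0.5693, -0.0377, 0.0677]
tcp_rot: [180.0, 0.0, 112.9]
wrist_force: [0.3, 0.5, -0.1]
finger_gap: -0.0001
```

Call:
servo_tool(
  commands=[
    [-0.05,0,0,0,0,0,1],
    [0,0,0,0,0,0,1],
  ],
)

```text
time: 4.9
tool_pos: [0.5694, -0.0384, 0.0674]
tcp_rot: [180.0, 0.0, 112.9]
wrist_force: [1.2, -0.7, 0.2]
finger_gap: 0.0002
```

Call:
servo_tool(
  commands=[
    [-0.05,0,0,0,0,0,1],
    [0,0,0,0,0,0,1],
  ],
)

```text
time: 5.07
tool_pos: [0.5697, -0.0388, 0.0673]
tcp_rot: [180.0, -0.0, 112.9]
wrist_force: [-0.6, 0.9, -0.2]
finger_gap: -0.0003
```

```bash
python3 - <<'E'
from h import *
s=ctrl.read_state();print(s['tool_pos'],s['tcp_rot'],s['wrist_force'],s['torque'])
im=ctrl.get_image('wrist')[:,:,::-1]
cv2.imwrite("pics/w4c.png",cv2.resize(im[230:380,180:380],None,fx=4,fy=4,interpolation=cv2.INTER_CUBIC))
E
```

```text
[ 0.56973566 -0.0388424   0.0673283 ] [ 1.79993396e+02 -2.73630144e-02  1.12894776e+02] [-0.58549899  0.92238283 -0.24833863] [0.14848951 0.07881634 0.00735476]
```

View pics/w4c.png

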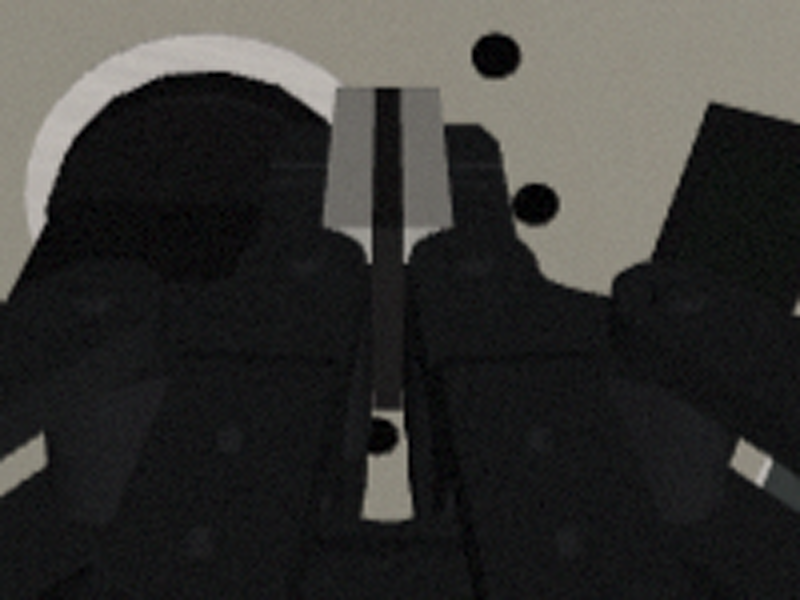

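Force rises along the flank normal (about 1 N), so contact is made. I'll rotate the finger about the selector axis in 3° steps.

Call:
servo_tool(
  commands=[
    [-0.07,0.043,0,0,0,0.5,1],
    [-0.07,0.043,0,0,0,0.5,1],
    [-0.07,0.043,0,0,0,0.5,1],
    [0,0,0,0,0,0,1],
  ],
)

```text
time: 5.45
tool_pos: [0.5732, -0.0409, 0.0672]
tcp_rot: [-180.0, -0.1, 103.9]
wrist_force: [0.2, 1.5, 0.9]
finger_gap: 0.0
```

Call:
servo_tool(
  commands=[
    [-0.07,0.043,0,0,0,0.5,1],
    [0,0,0,0,0,0,1],
  ],
)

```text
time: 5.62
tool_pos: [0.5749, -0.0431, 0.0673]
tcp_rot: [180.0, 0.0, 100.9]
wrist_force: [-0.1, 1.0, -1.1]
finger_gap: -0.0001
```

Call:
servo_tool(
  commands=[
    [-0.07,0.043,0,0,0,0.5,1],
    [0,0,0,0,0,0,1],
  ],
)

```text
time: 5.78
tool_pos: [0.5761, -0.0447, 0.0673]
tcp_rot: [180.0, 0.0, 97.9]
wrist_force: [-0.6, 0.3, -1.1]
finger_gap: -0.0003
```

Call:
servo_tool(
  commands=[
    [-0.07,0.043,0,0,0,0.5,1],
    [0,0,0,0,0,0,1],
  ],
)

```text
time: 5.95
tool_pos: [0.5771, -0.0462, 0.0673]
tcp_rot: [180.0, 0.0, 94.9]
wrist_force: [-0.8, -0.2, -0.2]
finger_gap: -0.0004
```

```bash
python3 - <<'E'
from h import *
s=ctrl.read_state();print(s['tool_pos'],s['tcp_rot'],s['wrist_force'],s['torque'])
im=ctrl.get_image('wrist')[:,:,::-1]
cv2.imwrite("pics/w5c.png",cv2.resize(im[230:380,180:380],None,fx=4,fy=4,interpolation=cv2.INTER_CUBIC))
im=ctrl.get_image('scene')[160:280,210:375,::-1]
cv2.imwrite('pics/scene5c.png',cv2.resize(im,None,fx=4.8,fy=4.8,interpolation=cv2.INTER_CUBIC))
E
```

```text
[ 0.57714602 -0.04624958  0.06733562] [1.79968319e+02 3.70476714e-02 9.49369572e+01] [-0.82920782 -0.17423193 -0.16756576] [ 0.12169406 -0.0508337   0.00496144]
```

View pics/w5c.png

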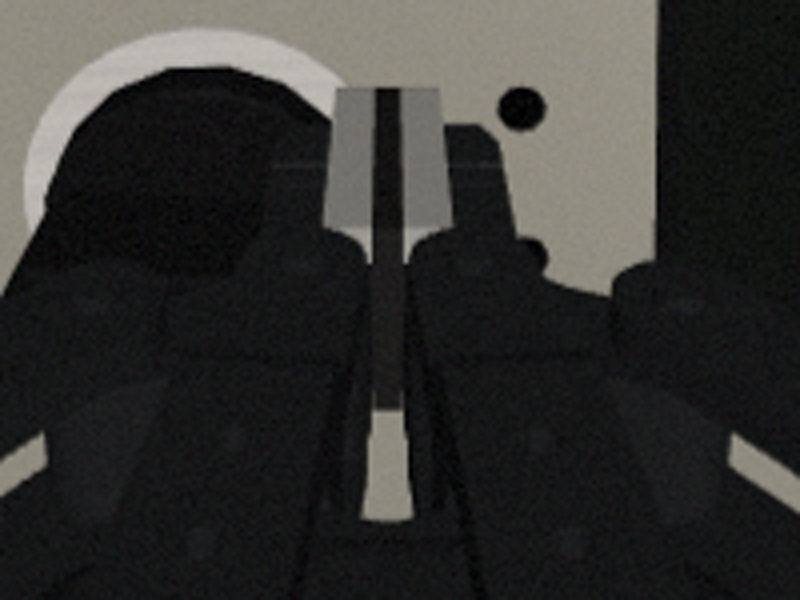

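View pics/scene5c.png

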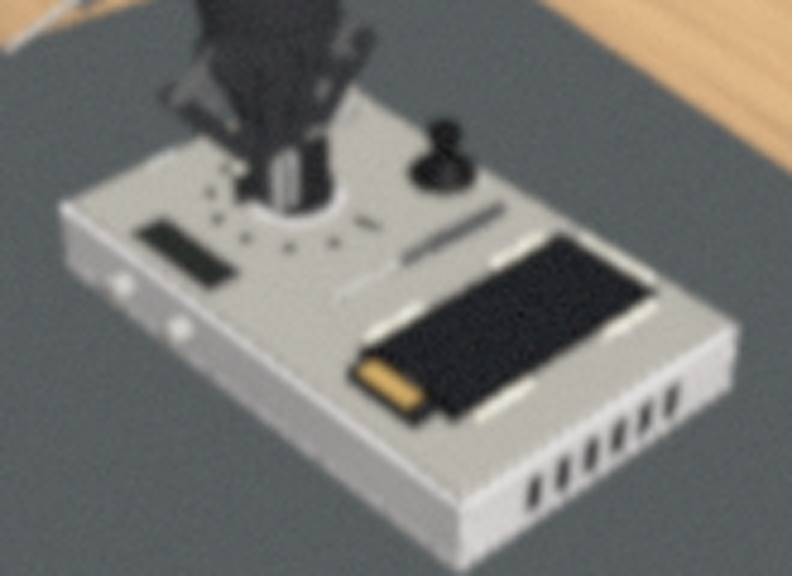

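The knob appears to have snapped to mode 4: the force is gone and the nose points at the next dot. Next is the second click.

Call:
servo_tool(
  commands=[
    [-0.07,0.043,0,0,0,0.5,1],
    [-0.07,0.043,0,0,0,0.5,1],
    [-0.07,0.043,0,0,0,0.5,1],
    [-0.07,0.043,0,0,0,0.5,1],
    [0,0,0,0,0,0,1],
  ],
)

```text
time: 6.47
tool_pos: [0.5802, -0.0512, 0.0673]
tcp_rot: [-180.0, -0.0, 82.9]
wrist_force: [-1.1, 2.1, 1.2]
finger_gap: -0.0001
```

Call:
servo_tool(
  commands=[
    [-0.07,0.043,0,0,0,0.5,1],
    [-0.07,0.043,0,0,0,0.5,1],
    [0,0,0,0,0,0,1],
  ],
)

```text
time: 6.72
tool_pos: [0.5815, -0.0522, 0.0673]
tcp_rot: [-179.9, -0.1, 77.0]
wrist_force: [-1.1, 5.8, 1.2]
finger_gap: -0.0001
```

Call:
servo_tool(
  commands=[
    [-0.07,0.043,0,0,0,0.5,1],
    [-0.07,0.043,0,0,0,0.5,1],
    [0,0,0,0,0,0,1],
  ],
)

```text
time: 6.97
tool_pos: [0.5826, -0.0568, 0.0673]
tcp_rot: [-180.0, -0.0, 71.0]
wrist_force: [-0.2, 2.3, -0.1]
finger_gap: -0.0001
```

Call:
servo_tool(
  commands=[
    [-0.07,0.043,0,0,0,0.5,1],
    [0,0,0,0,0,0,1],
  ],
)

```text
time: 7.13
tool_pos: [0.5829, -0.0595, 0.0673]
tcp_rot: [180.0, 0.0, 68.0]
wrist_force: [-0.7, 1.3, 0.2]
finger_gap: -0.0001
```

Call:
servo_tool(
  commands=[
    [-0.07,0.043,0,0,0,0.5,1],
    [0,0,0,0,0,0,1],
  ],
)

```text
time: 7.3
tool_pos: [0.5832, -0.0617, 0.0673]
tcp_rot: [180.0, 0.1, 65.0]
wrist_force: [-0.2, -0.1, -0.8]
finger_gap: 0.0001
```

```bash
python3 - <<'E'
from h import *
s=ctrl.read_state();print(s['tool_pos'],s['tcp_rot'],s['wrist_force'],s['torque'])
im=ctrl.get_image('wrist')[:,:,::-1]
cv2.imwrite("pics/w6c.png",cv2.resize(im[230:380,180:380],None,fx=4,fy=4,interpolation=cv2.INTER_CUBIC))
im=ctrl.get_image('scene')[160:280,210:375,::-1]
cv2.imwrite('pics/scene6c.png',cv2.resize(im,None,fx=4.8,fy=4.8,interpolation=cv2.INTER_CUBIC))
E
```

```text
[ 0.58317326 -0.0617149   0.06732042] [1.79963833e+02 5.39510539e-02 6.49714216e+01] [-0.22548389 -0.12599007 -0.78729594] [ 0.00971176 -0.00845646  0.03138843]
```

View pics/w6c.png

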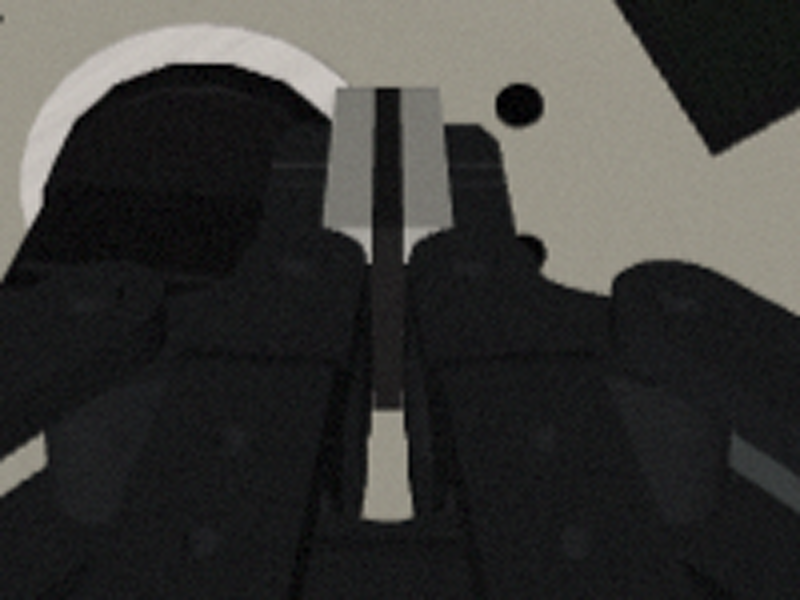

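View pics/scene6c.png

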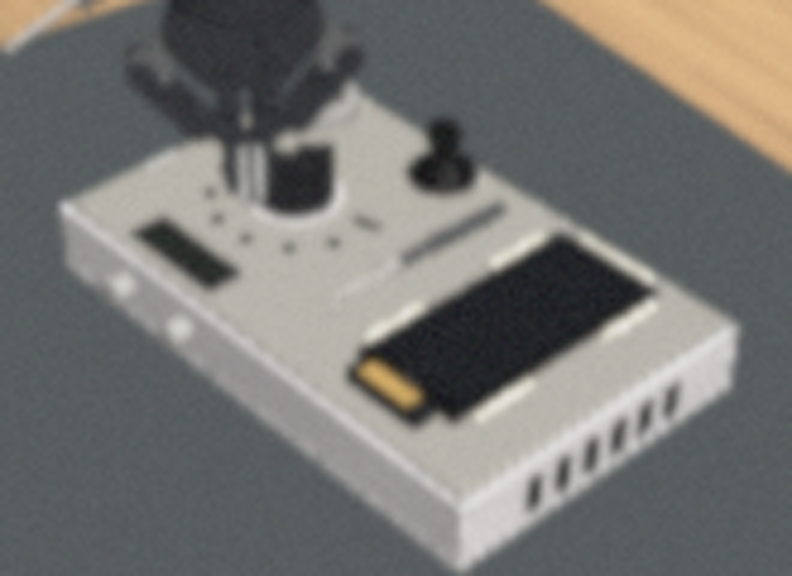

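Force is gone after 48° of finger travel. I'll back off, lift, and move over the button, which lets the wrist camera see the knob.

Call:
servo_tool(
  commands=[
    [0.4,0,0,0,0,0,1],
    [0,0,-0.8,0,0,0,1],
    [0,0,-1,0,0,0,1],
    [0,0,-1,0,0,0,1],
    [-0.88,-0.46,0,0,0,0,1],
    [-0.88,-0.46,0,0,0,0,1],
    [-0.88,-0.46,0,0,0,0,1],
    [-0.88,-0.46,0,0,0,0,1],
    [-0.88,-0.46,0,0,0,0,1],
    [-0.88,-0.46,0,0,0,0,1],
  ],
)

```text
time: 8.23
tool_pos: [0.4914, -0.126, 0.1234]
tcp_rot: [180.0, -0.0, 65.0]
wrist_force: [0.3, -0.2, 0.2]
finger_gap: 0.0004
```

Call:
servo_tool(
  commands=[
    [0,0,0,0,0,0,1],
    [0,0,0,0,0,0,1],
    [0,0,0,0,0,0,1],
  ],
)

```text
time: 8.48
tool_pos: [0.4927, -0.125, 0.1236]
tcp_rot: [179.9, -0.0, 65.0]
wrist_force: [-0.1, -0.4, -0.5]
finger_gap: 0.0001
```

```bash
python3 - <<'E'
from h import *
s=ctrl.read_state();print(s['tool_pos'],s['tcp_rot'],s['wrist_force'],s['torque'])
im=ctrl.get_image('wrist')[:,:,::-1]
cv2.imwrite("pics/wrist7.png",im)
im=ctrl.get_image('top')[165:280,205:370,::-1]
cv2.imwrite('pics/top7c.png',cv2.resize(im,None,fx=4.8,fy=4.8,interpolation=cv2.INTER_CUBIC))
print('button',proj('wrist',tw(-.068,-.128,.074),s),'tcp',proj('wrist',s['tool_pos'],s))
for i in range(8):
    a=np.radians(105-30*i);print(i,proj('wrist',tw(.048*np.cos(a),-.075+.048*np.sin(a),.052),s).round(1),proj('wrist',tw(.03*np.cos(a),-.075+.03*np.sin(a),.085),s).round(1))
E
```

```text
[ 0.49273596 -0.12497964  0.12364863] [ 1.79941124e+02 -4.96611059e-02  6.49759819e+01] [-0.11608472 -0.37433871 -0.48423955] [0.01339867 0.06976533 0.0036237 ]
button [276.19325294 237.45139371] tcp [276.19737938 268.11814585]
0 [264.3  63.3] [286.2  76.1]
1 [296.5  40. ] [309.9  59.3]
2 [335.3  37.7] [338.1  57.6]
3 [368.3  57.1] [362.2  71.6]
4 [385.7  91.4] [375.1  96.5]
5 [383.9 129.7] [374.  124.8]
6 [365.  161.7] [360.1 148.8]
7 [334.9 180.4] [337.6 163. ]
```

View pics/wrist7.png

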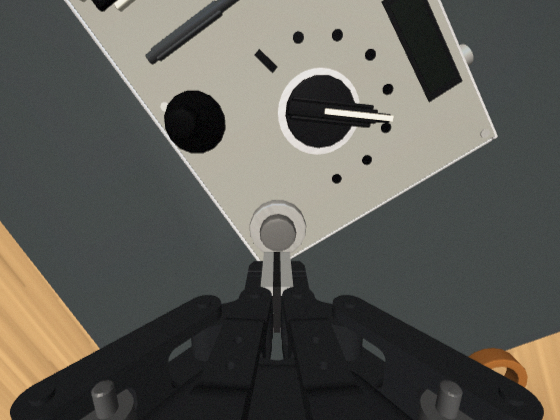

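View pics/top7c.png

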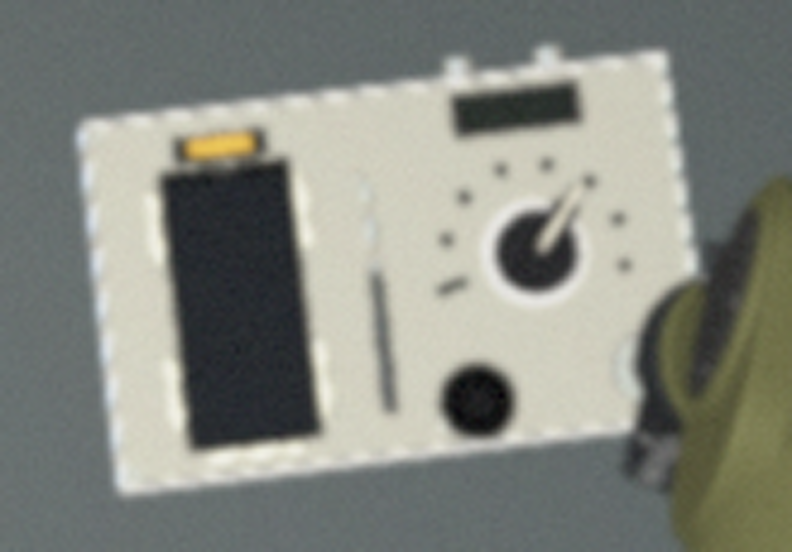

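The top view shows the line pointing at the fifth dot at (589, 181), and the pick and cup haven't moved. The TCP is over the button, so I'll press.

Call:
servo_tool(
  commands=[
    [0,0,0.8,0,0,0,1],
    [0,0,0.8,0,0,0,1],
    [0,0,0.6,0,0,0,1],
    [0,0,0.2,0,0,0,1],
    [0,0,0.1,0,0,0,1],
    [0,0,0.1,0,0,0,1],
    [0,0,0,0,0,0,1],
  ],
)

```text
time: 9.17
tool_pos: [0.492, -0.1256, 0.0716]
tcp_rot: [-180.0, -0.0, 64.9]
wrist_force: [-1.7, 0.4, 1.7]
finger_gap: -0.0002
```

Call:
servo_tool(
  commands=[
    [0,0,0.1,0,0,0,1],
    [0,0,0.05,0,0,0,1],
    [0,0,0,0,0,0,1],
  ],
)

```text
time: 9.42
tool_pos: [0.4924, -0.1257, 0.0688]
tcp_rot: [179.9, -0.0, 64.9]
wrist_force: [-0.3, 0.8, 4.3]
finger_gap: 0.0001
```

Call:
servo_tool(
  commands=[
    [0,0,0.05,0,0,0,1],
    [0,0,0,0,0,0,1],
  ],
)

```text
time: 9.58
tool_pos: [0.4924, -0.1258, 0.0681]
tcp_rot: [180.0, -0.1, 64.9]
wrist_force: [-1.6, 1.1, 6.5]
finger_gap: -0.0003
```

Call:
servo_tool(
  commands=[
    [0,0,0.05,0,0,0,1],
    [0,0,0,0,0,0,1],
  ],
)

```text
time: 9.75
tool_pos: [0.4925, -0.1258, 0.0679]
tcp_rot: [180.0, -0.1, 64.9]
wrist_force: [-4.0, 1.6, 14.3]
finger_gap: 0.0
```

The button is bottomed: z stays at 0.068 while the force climbs to 14 N. I'll release straight up and check.

Call:
servo_tool(
  commands=[
    [0,0,0,0,0,0,1],
    [0,0,-0.3,0,0,0,1],
    [0,0,-0.6,0,0,0,1],
    [0,0,-1,0,0,0,1],
    [0,0,-1,0,0,0,1],
    [0,0,-1,0,0,0,1],
    [0,0,-0.5,0,0,0,1],
    [0,0,0,0,0,0,1],
    [0,0,0,0,0,0,1],
    [0,0,0,0,0,0,1],
  ],
)

```text
time: 10.58
tool_pos: [0.4911, -0.1255, 0.1533]
tcp_rot: [-179.9, 0.0, 64.9]
wrist_force: [-0.5, -0.7, -0.2]
finger_gap: 0.0006
```

```bash
python3 - <<'E'
from h import *
s=ctrl.read_state();print(s['time'],s['tool_pos'],s['wrist_force'])
im=ctrl.get_image('wrist')[:,:,::-1]
cv2.imwrite("pics/wrist8.png",im)
im=ctrl.get_image('top')[165:280,205:370,::-1]
cv2.imwrite('pics/top8c.png',cv2.resize(im,None,fx=4.8,fy=4.8,interpolation=cv2.INTER_CUBIC))
E
```

```text
10.5833 [ 0.49111971 -0.12552279  0.15328152] [-0.5094701  -0.73047112 -0.24637757]
```

View pics/wrist8.png

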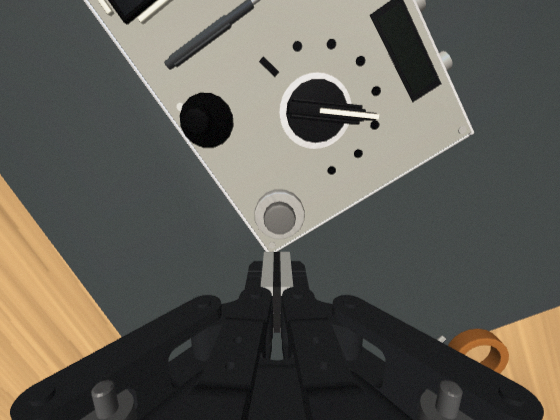

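View pics/top8c.png

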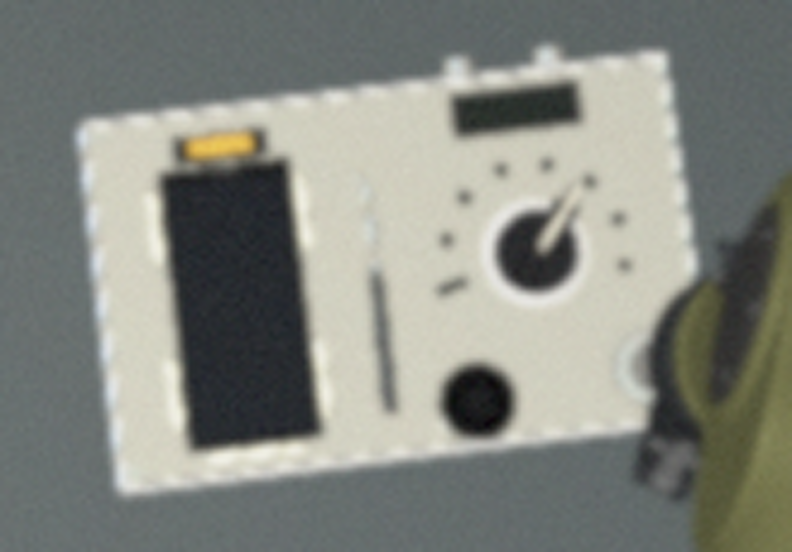

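```bash
python3 - <<'E'
from h import *
s=ctrl.read_state()
for n,A,B in(('wrist',(321,111),(378,117)),('top',[(543+.5)/4.8+204.5,(248+.5)/4.8+164.5],[(581+.5)/4.8+204.5,(184+.5)/4.8+164.5])):
    a=back(n,A,.085,s);b=back(n,B,.085,s);d=b-a
    print(n,a,b,np.linalg.norm(d),'selector deg',105-(np.degrees(np.arctan2(d[1],d[0]))-8.08))
E
```

```text
wrist [ 0.55255082 -0.06469801  0.085     ] [ 0.5859014  -0.08458761  0.085     ] 0.03883114140102138 selector deg 143.8909738346196
top [ 0.55137696 -0.0657511   0.085     ] [ 0.58511338 -0.08523503  0.085     ] 0.038958561014829377 selector deg 143.08789366291563
```

```bash
python3 - <<'E'
from h import *
s=ctrl.read_state();im=cv2.imread('pics/wrist8.png')
c=im[60:190,240:420];cv2.imwrite('pics/w8c.png',cv2.resize(c,None,fx=4.4,fy=4.4,interpolation=cv2.INTER_CUBIC))
g=cv2.cvtColor(im,cv2.COLOR_BGR2GRAY)
_,l,st,_=cv2.connectedComponentsWithStats((g>190).astype(np.uint8))
for i,q in enumerate(st[1:],1):
    if q[4]>40:
        ys,xs=np.nonzero(l==i);P=np.array([back('wrist',(x,y),.085,s)[:2] for x,y in zip(xs,ys)])
        w,v=np.linalg.eigh(np.cov(P.T));d=v[:,1]*np.sign(v[0,1]);print(q,w,'sel',113.08-np.degrees(np.arctan2(d[1],d[0])),P.mean(0))
# dots -> tester yaw via wrist
pts=[];L=[]
for i in range(8):
    a=np.radians(105-30*i);X=(.048*np.cos(a),-.075+.048*np.sin(a));q=proj('wrist',tw(*X,.052),s);u,v=q.round().astype(int)
    p=g[v-8:v+9,u-8:u+9]<70;n,ll,ss,cc=cv2.connectedComponentsWithStats(p.astype(np.uint8))
    k=1+np.argmax(ss[1:,4]);m=cc[k]+[u-8,v-8]
    W=back('wrist',m,.052,s)[:2];pts.append(W);print(i,m.round(1),ss[k,4],W.round(4))
pts=np.array(pts[1:5]+pts[6:]); A=np.c_[2*pts,np.ones(len(pts))];x=np.linalg.lstsq(A,(pts**2).sum(1),rcond=None)[0];ax=x[:2];print('axis',ax,np.hypot(*(pts-ax).T))
for i,p in zip([1,2,3,4,6,7],pts):print(i,np.degrees(np.arctan2(*(p-ax)[::-1]))-(105-30*i))
E
```

```text
[ 84   0 185 252 727] [2.65759058e-07 3.32233051e-03] sel 194.965868903356 [ 0.4598683  -0.03262504]
[98  0 13 13 74] [7.99852219e-07 5.05837735e-06] sel 191.4991504527757 [0.45602432 0.04815381]
[138   0  29  22 171] [7.02691678e-07 3.11579771e-05] sel 105.75661311454537 [0.48055972 0.03439005]
[412   0  62 134 404] [1.49512933e-06 6.36739243e-04] sel 195.23459950521652 [ 0.63452531 -0.07230453]
[ 279   72   73   77 1185] [0.00021396 0.00027747] sel 51.30458652750029 [ 0.54575632 -0.06052921]
[176 102   7   9  43] [1.01039133e-06 2.33030066e-06] sel 72.92558551125262 [ 0.46773309 -0.02130471]
[320 108  60  12 261] [6.53899143e-07 1.41671360e-04] sel 143.97938112205222 [ 0.56953604 -0.07429042]Traceback (most recent call last):
  File "<stdin>", line 8, in <module>
  File "h.py", line 12, in back
    c,R,t=ext(n,s);f,cx,cy=K(c)
          ~~~^^^^^
  File "h.py", line 7, in ext
    c=ctrl.calibration(n)
ValueError: time passes only in moves, steps and waits
```

View pics/w8c.png

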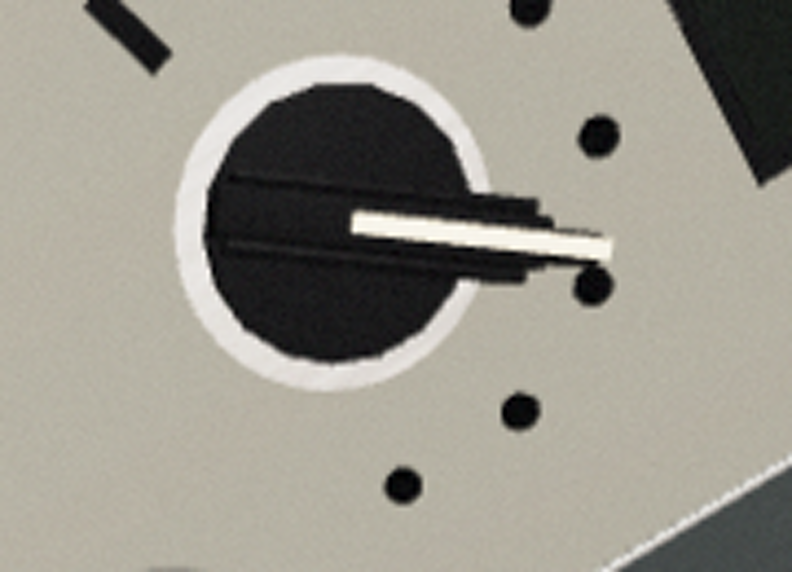

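```bash
python3 - <<'E'
import re
t=open('h.py').read().replace("c=ctrl.calibration(n)","c=cal(n)").replace("def ext(","import functools\n@functools.lru_cache\ndef cal(n): return ctrl.calibration(n)\ndef ext(")
open('h.py','w').write(t)
E
python3 - <<'E'
from h import *
s=ctrl.read_state();print(s['time'])
def line(n,g,roi,thr,s=None):
    x0,y0,x1,y1=roi;c=g[y0:y1,x0:x1]
    ys,xs=np.nonzero(c>thr) if np.isscalar(thr) else np.nonzero(c>thr)
    P=np.array([back(n,(x+x0,y+y0),.085,s)[:2] for x,y in zip(xs,ys)]);w=np.array([float(c[y,x]) for x,y in zip(xs,ys)])-thr
    C=np.cov(P.T,aweights=w);e,v=np.linalg.eigh(C);d=v[:,1]*np.sign(v[0,1])
    print(n,len(P),'sel',113.08-np.degrees(np.arctan2(d[1],d[0])),np.average(P,axis=0,weights=w))
g=cv2.cvtColor(cv2.imread('pics/wrist8.png'),cv2.COLOR_BGR2GRAY)
line('wrist',g,(320,105,381,123),200,s)
pts=[]
for i in range(8):
    a=np.radians(105-30*i);X=(.048*np.cos(a),-.075+.048*np.sin(a));q=proj('wrist',tw(*X,.052),s);u,v=q.round().astype(int)
    p=g[v-8:v+9,u-8:u+9]<70;n,ll,ss,cc=cv2.connectedComponentsWithStats(p.astype(np.uint8))
    k=1+np.argmax(ss[1:,4]);m=cc[k]+[u-8,v-8]
    W=back('wrist',m,.052,s)[:2];pts.append(W);print(i,q.round(1),m.round(1),ss[k,4])
pts=np.array(pts);I=[1,2,3,4,6,7];P=pts[I];A=np.c_[2*P,np.ones(6)];x=np.linalg.lstsq(A,(P**2).sum(1),rcond=None)[0];ax=x[:2];print('axis',ax,np.hypot(*(P-ax).T).round(4))
for i,p in zip(I,P):print(i,(np.degrees(np.arctan2(*(p-ax)[::-1]))-(105-30*i)).round(2))
E
python3 - <<'E'
import cv2,numpy as np
a=cv2.imread('pics/top0c.png')[130:310,420:650];b=cv2.imread('pics/top8c.png')[130:310,420:650]
cv2.imwrite('pics/cmp.png',cv2.resize(np.hstack([a,b]),None,fx=1.7,fy=1.7))
E
```

```text
10.6833
wrist 254 sel 144.00651895012086 [ 0.56915141 -0.07403657]
0 [267.8  68.4] [268.9  66.9] 133
1 [296.  48.] [297.   45.8] 70
2 [329.9  45.9] [331.   43.6] 72
3 [358.9  62.7] [360.   60.6] 71
4 [374.6  92.7] [375.7  90.8] 64
5 [373.3 126.5] [373.2 123.1] 76
6 [356.8 155. ] [357.6 153.2] 52
7 [330.3 171.7] [331.2 170. ] 48
axis [ 0.55278925 -0.06416399] [0.048  0.0481 0.048  0.048  0.0479 0.0481]
1 8.04
2 8.01
3 8.07
4 8.01
6 7.91
7 8.14
```

View pics/cmp.png

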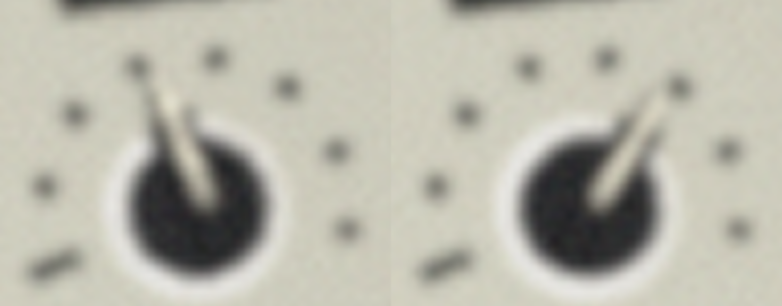

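The marks fit to 0.1°, but the wrist view puts the pointer at about 144°, 6° short of mode five's 150°. It has passed the halfway snap but isn't fully seated. I'll nudge it in by moving the finger flush to the 150° position, then press the button again so the order holds.

Call:
servo_tool(
  commands=[
    [0,0,0,0,0,1,1],
    [0,0,0,0,0,1,1],
    [0.94,0.32,0,0,0,0,1],
    [0.94,0.32,0,0,0,0,1],
    [0.94,0.32,0,0,0,0,1],
    [0.94,0.32,0,0,0,0,1],
    [0.94,0.32,0,0,0,0,1],
    [0.94,0.32,0,0,0,0,1],
    [0,0,0,0,0,0,1],
    [0,0,0,0,0,0,1],
  ],
)

```text
time: 11.52
tool_pos: [0.5903, -0.0583, 0.1528]
tcp_rot: [-179.9, 0.2, 53.0]
wrist_force: [0.0, -0.8, 1.3]
finger_gap: -0.0001
```

```bash
python3 - <<'E'
from h import *
s=ctrl.read_state();print(s['time'],s['tool_pos'],s['tcp_rot'])
y=np.radians(s['tcp_rot'][2]);x=np.array([np.cos(y),np.sin(y)]);yy=np.array([np.sin(y),-np.cos(y)])
d=np.array([.5897,-.0584])-s['tool_pos'][:2];print(d@x*1000,d@yy*1000,y*57.3-53)
E
```

```text
11.5167 [ 0.59032208 -0.05827497  0.15280988] [-1.79930779e+02  1.53900327e-01  5.29844991e+01]
-0.4743436928527355 -0.42144678019806187 -0.011598037366574943
```

Call:
servo_tool(
  commands=[
    [0,0,0.8,0,0,0,1],
    [0,0,1,0,0,0,1],
    [0,0,1,0,0,0,1],
    [0,0,0.8,0,0,0,1],
    [0,0,0.5,0,0,0,1],
    [0,0,0.2,0,0,0,1],
    [-0.1,0,0,0,0,0,1],
    [0,0,0,0,0,0,1],
    [0,0,0,0,0,0,1],
  ],
)

```text
time: 12.27
tool_pos: [0.5899, -0.0611, 0.0695]
tcp_rot: [179.9, -0.1, 52.9]
wrist_force: [0.5, -0.4, 0.1]
finger_gap: -0.0
```

Call:
servo_tool(
  commands=[
    [-0.1,0,0,0,0,0,1],
    [-0.1,0,0,0,0,0,1],
    [0,0,0,0,0,0,1],
  ],
)

```text
time: 12.52
tool_pos: [0.5869, -0.0643, 0.0689]
tcp_rot: [180.0, -0.0, 52.9]
wrist_force: [-0.5, 0.4, -0.1]
finger_gap: 0.0
```

Call:
servo_tool(
  commands=[
    [-0.05,0,0,0,0,0,1],
    [-0.05,0,0,0,0,0,1],
    [0,0,0,0,0,0,1],
  ],
)

```text
time: 12.77
tool_pos: [0.5856, -0.0655, 0.0684]
tcp_rot: [180.0, -0.0, 52.9]
wrist_force: [-0.3, 0.3, 0.1]
finger_gap: -0.0001
```

```bash
python3 - <<'E'
from h import *
s=ctrl.read_state();print(s['time'],s['tool_pos'],s['tcp_rot'],s['wrist_force'],s['torque'])
y=np.radians(s['tcp_rot'][2]);x=np.array([np.cos(y),np.sin(y)]);yy=np.array([np.sin(y),-np.cos(y)])
d=s['tool_pos'][:2]-np.array([.5526,-.0644]);print(d@x*1000,d@yy*1000)
E
```

```text
12.7667 [ 0.58558766 -0.06551139  0.06839448] [ 1.79999807e+02 -4.67240335e-03  5.28746484e+01] [-0.27825664  0.34781707  0.10787538] [ 0.10628242 -0.01095673  0.03375108]
19.023933371588264 26.972413185253448
```

Call:
servo_tool(
  commands=[
    [-0.04,0,0,0,0,0,1],
    [0,0,0,0,0,0,1],
  ],
)

```text
time: 12.93
tool_pos: [0.5851, -0.0661, 0.0683]
tcp_rot: [-180.0, 0.0, 52.9]
wrist_force: [-0.8, -0.3, -0.1]
finger_gap: -0.0001
```

Call:
servo_tool(
  commands=[
    [-0.03,0,0,0,0,0,1],
    [0,0,0,0,0,0,1],
  ],
)

```text
time: 13.1
tool_pos: [0.5848, -0.0665, 0.0683]
tcp_rot: [-180.0, 0.0, 52.9]
wrist_force: [-0.5, 0.4, 0.5]
finger_gap: 0.0001
```

```bash
python3 - <<'E'
from h import *
s=ctrl.read_state();print(s['time'],s['tool_pos'],s['tcp_rot'],s['wrist_force'],s['torque'])
y=np.radians(s['tcp_rot'][2]);x=np.array([np.cos(y),np.sin(y)]);yy=np.array([np.sin(y),-np.cos(y)])
d=s['tool_pos'][:2]-np.array([.5526,-.0644]);print(d@x*1000,d@yy*1000)
im=ctrl.get_image('wrist')[:,:,::-1]
cv2.imwrite("pics/w9c.png",cv2.resize(im[230:380,180:380],None,fx=4,fy=4,interpolation=cv2.INTER_CUBIC))
E
```

```text
13.1 [ 0.58478182 -0.06651027  0.06828615] [-1.79997089e+02  2.35330374e-03  5.28863163e+01] [-0.52810405  0.40589123  0.4908164 ] [-0.01080871  0.04568395 -0.00436764]
17.735646376590875 26.93640229577962
```

View pics/w9c.png

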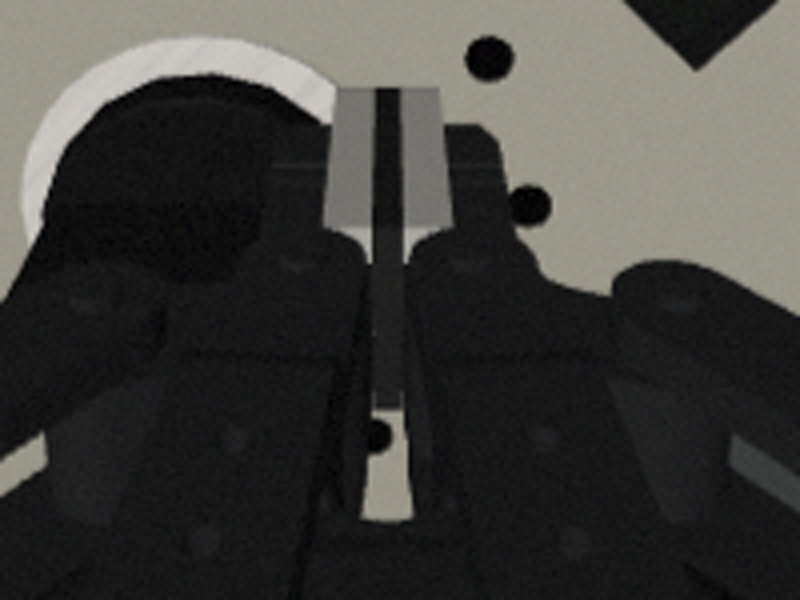

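Call:
servo_tool(
  commands=[
    [0.4,0,0,0,0,0,1],
    [0,0,-0.8,0,0,0,1],
    [0,0,-1,0,0,0,1],
    [0,0,-1,0,0,0,1],
    [0,0,-1,0,0,0,1],
    [0,0,-0.4,0,0,0,1],
    [-0.92,-0.32,0,0,0,0,1],
    [-0.92,-0.32,0,0,0,0,1],
    [-0.92,-0.32,0,0,0,0,1],
    [-0.92,-0.32,0,0,0,0,1],
  ],
)

```text
time: 13.98
tool_pos: [0.5242, -0.1033, 0.1518]
tcp_rot: [-180.0, 0.0, 52.9]
wrist_force: [-0.2, -0.2, 0.2]
finger_gap: -0.0001
```

Call:
servo_tool(
  commands=[
    [-0.92,-0.32,0,0,0,0,1],
    [-0.92,-0.32,0,0,0,0,1],
    [0,0,0,0,0,0,1],
    [0,0,0,0,0,0,1],
    [0,0,0,0,0,0,1],
  ],
)

```text
time: 14.4
tool_pos: [0.4931, -0.1241, 0.1523]
tcp_rot: [180.0, -0.0, 52.9]
wrist_force: [-0.1, 0.8, 0.1]
finger_gap: -0.0001
```

```bash
python3 - <<'E'
from h import *
ctrl.get_image('top')
s=ctrl.read_state();print(s['time'],s['tool_pos'],s['tcp_rot'])
im=ctrl.get_image('wrist')[:,:,::-1].copy();cv2.imwrite('pics/wrist10.png',im)
cv2.imwrite('pics/top10.png',ctrl.get_image('top')[:,:,::-1])
g=cv2.cvtColor(im,cv2.COLOR_BGR2GRAY)
m=proj('wrist',np.array([.5694,-.0741,.085]),s);print(m)
_,l,st,_=cv2.connectedComponentsWithStats((g>190).astype(np.uint8))
for i,q in enumerate(st):
    if i and 150<q[4]<500:
        ys,xs=np.nonzero(l==i);P=np.array([back('wrist',(x,y),.085,s)[:2] for x,y in zip(xs,ys)])
        e,v=np.linalg.eigh(np.cov(P.T));d=v[:,1]*np.sign(v[0,1]);print(q,'sel',113.05-np.degrees(np.arctan2(d[1],d[0])),P.mean(0))
E
```

```text
14.45 [ 0.49325738 -0.12399092  0.15229348] [ 1.79978680e+02 -1.84369455e-02  5.29605901e+01]
[322.58335908 104.13989909]
[383   0  75  96 369] sel 195.84869920007236 [ 0.63829043 -0.08130873]
[ 14   2  63  59 388] sel 194.96536378683606 [0.45543902 0.06566844]
[102  14  37  48 275] sel 104.77929148019967 [0.49033904 0.03490566]
[285  97 169 155 403] sel 104.97361286500139 [ 0.56590685 -0.13311008]
[293 105  60   5 246] sel 150.14503825063585 [ 0.56814972 -0.07575636]
```

View pics/wrist10.png

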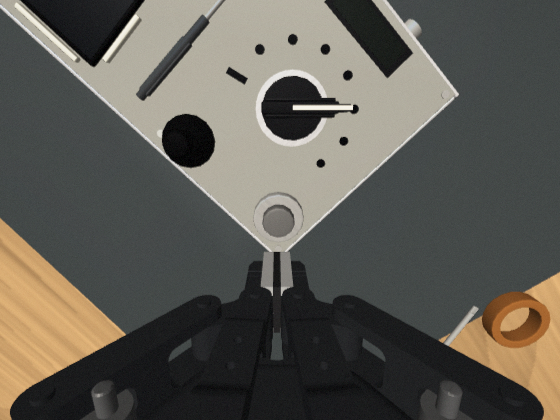

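The selector now reads 150.1°, seated on mode five. I'll press the button again.

Call:
servo_tool(
  commands=[
    [-0.1,0.02,0.8,0,0,0,1],
    [0,0,1,0,0,0,1],
    [0,0,1,0,0,0,1],
    [0,0,0.7,0,0,0,1],
    [0,0,0.3,0,0,0,1],
    [0,0,0.15,0,0,0,1],
    [0,0,0.1,0,0,0,1],
    [0,0,0.1,0,0,0,1],
    [0,0,0,0,0,0,1],
  ],
)

```text
time: 15.3
tool_pos: [0.492, -0.1267, 0.0699]
tcp_rot: [180.0, -0.0, 52.9]
wrist_force: [-1.6, 1.3, 3.8]
finger_gap: -0.0002
```

Call:
servo_tool(
  commands=[
    [0,0,0.1,0,0,0,1],
    [0,0,0,0,0,0,1],
  ],
)

```text
time: 15.47
tool_pos: [0.4922, -0.1268, 0.0681]
tcp_rot: [179.9, -0.1, 52.9]
wrist_force: [-1.7, 1.1, 3.8]
finger_gap: 0.0002
```

Call:
servo_tool(
  commands=[
    [0,0,0.1,0,0,0,1],
    [0,0,0,0,0,0,1],
  ],
)

```text
time: 15.63
tool_pos: [0.4923, -0.1268, 0.0678]
tcp_rot: [-180.0, -0.1, 52.9]
wrist_force: [-6.1, 2.0, 19.1]
finger_gap: 0.0002
```

Call:
servo_tool(
  commands=[
    [0,0,-0.3,0,0,0,1],
    [0,0,-0.6,0,0,0,1],
    [0,0,-1,0,0,0,1],
    [0,0,-1,0,0,0,1],
    [0,0,-1,0,0,0,1],
    [0,0,-0.5,0,0,0,1],
    [0,0,0,0,0,0,1],
    [0,0,0,0,0,0,1],
    [0,0,0,0,0,0,1],
  ],
)

```text
time: 16.38
tool_pos: [0.4909, -0.1265, 0.1524]
tcp_rot: [-179.9, 0.0, 52.9]
wrist_force: [-0.1, 0.0, -0.4]
finger_gap: -0.0002
```

```bash
python3 - <<'E'
from h import *
s=ctrl.read_state();print(s['time'],s['tool_pos'],s['tcp_rot'])
im=ctrl.get_image('wrist')[:,:,::-1].copy();cv2.imwrite('pics/wrist11.png',im)
t=ctrl.get_image('top')[:,:,::-1];cv2.imwrite('pics/top11.png',t)
g=cv2.cvtColor(im,cv2.COLOR_BGR2GRAY)
_,l,st,_=cv2.connectedComponentsWithStats((g>190).astype(np.uint8))
for i,q in enumerate(st):
    if i and 150<q[4]<500:
        ys,xs=np.nonzero(l==i);P=np.array([back('wrist',(x,y),.085,s)[:2] for x,y in zip(xs,ys)])
        e,v=np.linalg.eigh(np.cov(P.T));d=v[:,1]*np.sign(v[0,1]);print(q,'sel',113.05-np.degrees(np.arctan2(d[1],d[0])),P.mean(0))
d=cv2.absdiff(cv2.imread('pics/top0.png'),t).max(2);d=cv2.GaussianBlur(d,(5,5),0)
cv2.imwrite('pics/diff.png',(d>25).astype(np.uint8)*255)
E
```

```text
16.3833 [ 0.49093518 -0.12650092  0.15236136] [-1.79934747e+02  3.46942941e-02  5.28998606e+01]
[ 14   0  62  56 384] sel 194.790484100805 [0.45525194 0.06477036]
[389   0  71  91 344] sel 195.9776889643545 [ 0.63826685 -0.08362012]
[102   9  36  48 275] sel 104.87767106953486 [0.49007317 0.03458788]
[281  92 174 160 441] sel 104.95231235496097 [ 0.56482451 -0.13358558]
[294  99  60   5 242] sel 150.08049442391655 [ 0.5685561  -0.07576659]
```

View pics/wrist11.png

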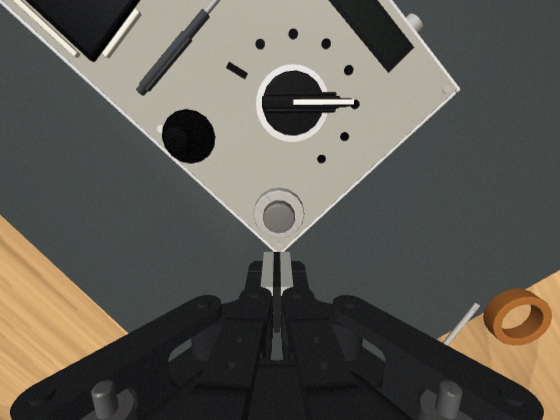

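View pics/diff.png

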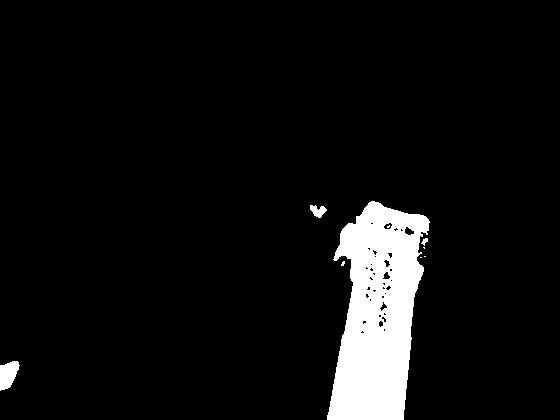

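The selector is at 150.1°, the button is released, and only the knob and the arm have changed since the first picture. I'm handing it in.

```bash
python3 -c "
from workcell import ctrl
print(ctrl.close_job())"
```

```text
the job is handed in; nothing more can be done
None
```

The selector is on mode five, and the test button has been pressed fully down and let go. The job was handed in at about 16.5 s of the 61 s limit. No verdict was reported.

- **Selector:** It started at mode 3. With the shut fingertip I pushed the counterclockwise flank through two clicks. After the second click it had stopped about 6° short of mode five, reading 144°.
- **First press:** I had already pressed the button once before noticing the selector wasn't fully seated.
- **Correction:** I nudged the selector flush to 150.1° and then pressed the button a second time, so the order was right. The button was therefore pressed twice. Both times it bottomed at z ≈ 0.068 m, with 14 N on the first press and 19 N on the second.
- **Last checks:** The pointer read 150.1° against 150° for mode five. The gripper was clear at z = 0.152 m with no force on it. The top view against the first picture showed only the knob and the arm changed. The arm hid a strip to the right of the tester, so that check does not cover it.

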